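# Blow the lens clean and hold the loupe over it

### The job

First press the red nozzle cap of the air can all the way down and let it spring back up, to blow the dust off the lens. Then pick up the black eye loupe, carry it over the wall of the blue dust guard and finish still holding it there for inspection: upright, centred over the amber lens and about one centimetre above it. Do not touch the lens, its pedestal or the dust guard with anything, and leave the tin, the pin gauge and the tape roll where they are.

Things in the scene. Friction and masses are not known exactly. Their poses are not given: they have to be found in the camera images.
- station: fixed inspection station (position and yaw vary): aluminium base plate 190 (x) x 345 (y) x 6 mm carrying the dust guard, the lens and the air can. Origin on the bench surface exactly below the lens centre, z up; the plate reaches from -95 to +95 mm in its x and from -95 to +250 mm in its y
- dust_guard: fixed blue open-topped square box round the lens, 170 x 170 mm outside, 160 x 160 mm inside, walls 5 mm thick, 60 mm tall. Origin in the centre of its underside, 6 mm above the bench, axes as the station's; its rim is 66 mm above the bench
- lens: amber domed lens, 51 mm across, on a fixed pedestal with a black cup 60 mm across, in the middle of the dust guard. Origin in the centre of the pedestal's foot, 11 mm above the bench; the lens top is 33 mm above the origin
- air_can: white air can, 52 mm across with a green band, clamped upright to the plate outside the guard. Its origin is the station's; the can's axis is at station x = 0, y = +190 mm. A thin red tube (4 mm) runs from its cap towards the lens, from 113 mm above the bench at the cap down to 100 mm at its end at station y = +115 mm
- lens_top (a point): highest point of the amber lens, in its centre, 44 mm above the bench, 22 mm below the guard's rim
- nozzle_cap (a joint): travel of the air can's red cap in m: 0 up, 0.006 fully down; a spring brings it back. It moves straight down with about 1.5 N at first and 5 N fully down, then meets a rigid stop
- cap_top (a point): centre of the top face of the red nozzle cap (31 mm across), 121.5 mm above the bench when up; moves down with the cap
- loupe: loose black eye loupe, flared cup 35 mm across at its open upper rim, narrower below, 30 mm tall, about 22 g, stands upright on the bench on its lens end. Origin in the centre of its underside, z up through the rim. Can be gripped across the sides just below the rim, from above, in any yaw. It and the tin may change places
- tin: loose light grey round tin, 57 mm across, 28 mm tall; origin in the centre of its underside. Leave it alone
- gauge: loose ivory upright pin gauge, 18 mm across, 43 mm tall; origin in the centre of its underside. Leave it alone
- tape: loose blue tape roll lying flat, 37 mm across, 10 mm tall; origin in the centre of its underside. Leave it alone
Mind the look-alikes: they are no part of the job. Of the things that look like the loupe, take the one that is nearest to the robot's base at the start.

How it is judged (in metres and radians):
On the way, in this order (a step that is already met when the one before it is completed fails the run):
1. the red cap is pressed down (at least 4.5 of its 6 mm) (value of joint nozzle_cap above 0.0045 m), for 0.05 s.
2. the red cap has sprung back up (value of joint nozzle_cap below 0.0015 m), for 0.1 s.
3. the loupe is lifted higher than the rim of the dust guard (height (world z) of loupe above 0.067 m), for 0.1 s.
At the end, for the whole second after the job is handed in: The gripper still holds the loupe, at rest and upright within 0.2 rad, its underside's centre within 8 mm horizontally of the lens centre and 3 to 20 mm above the top of the lens, touching nothing else; the red cap is up (horizontal distance between loupe and lens_top below 0.008 m and z of loupe in the frame of lens_top between 0.003 and 0.02 m and angle between loupe's own z axis and vertical below 0.2 rad and linear speed of loupe below 0.02 m/s and contact force between the fingers and loupe above 0.5 N and contact force between loupe and station below 0.1 N and value of joint nozzle_cap below 0.0015 m); the arm keeps its last pose, push and grip.
It fails at once if the lens or its pedestal is touched (contact force between anything else and lens above 0.3 N).
It fails at once if the dust guard is touched (contact force between anything else and dust_guard above 0.5 N).
It fails at once if the tin, the pin gauge or the tape roll is moved more than 15 mm (distance of any of tin, gauge, tape from where it was at the start of the episode above 0.015 m).
It also fails if it takes over 56 s, if anything falls off the work surface, if the arm or the gripper's body presses on something with over 40 N, if the wrist force passes 120 N, or if a joint passes its speed limit or range.

### The arm

A 6-joint arm with a two-finger parallel gripper is mounted at the origin on a cart in front of the work surface, level with it; the furniture and walls round the work are solid. World frame = base frame: x ahead of the robot, y to its left, z up, the work surface at z = 0. Lengths are in mm, angles in rad, forces in N, time in s.
With the tool pointing down it reaches from about 350 to 875 mm from the base axis. Payload 4.2 kg.
Tool frame: the origin (TCP) lies at the very end of the fingers, on their centre line; the grasp point (between the pads) lies 19 mm behind it; z points along the fingers, y is the line along which they close (so a half turn about z gives the same grasp; the last joint's range is limited). The gripper opens to 85 mm and grips with 20 to 120 N. Pads are 22 mm wide; open, the fingers measure 114 mm over their backs; the gripper's body (76 mm by 85 mm) begins 54 mm behind the grasp point. The pads swing forward as they close: fully open they stand 13 mm farther back than shut.
Start: joints at [-0.889, 0.385, 0.008, 0, -1.194, -0.259], TCP at [256.46, -569.937, 231.312] pointing down, gripper open.
Joint ranges: [-3.14, 3.14], [-1.21, 2.06], [-1.07, 1.41], [-3.16, 2.05], [-2.99, -0.16], [-3.1, 3.1]. Speed limits (rad/s): [2.79, 2.79, 3.14, 3.14, 3.14, 3.14].

### API

Orientations are given as a unit quaternion [x, y, z, w].
In Python, from bench import arm, viewer gives the robot as it stands. The module is installed in compiled form; this text tells all that it offers.
- The arm moves only by the shell command python3 -m jog 'ROWS' [OPENING]. ROWS is a JSON list that holds a single list of rows (three levels of brackets), with 1 to 10 rows, each of 6 numbers: dx, dy, dz in mm, then a rotation vector rx, ry, rz in rad; each row is the pose to reach, as a shift and turn from the pose commanded when the command began, along the tool's axes at that moment; what a row does not reach only later rows make up. A row lasts 1/10 s, in which the tool goes at most 50 mm and 0.15 rad, less where a joint would pass 70% of its speed; a pose out of reach is approached as far as the arm can. OPENING is the finger opening in mm, set as the command begins (- or left out keeps the last). The fingers move at their own pace and stop on an object; the grip force is fixed at half the most. Time passes only in rows, so rows that do not move let the fingers close. It prints the time, the measured TCP pose, the force, the opening and the grip force at its end. Input that does not fit is refused with a message, and nothing moves.
- arm.read_state(): the state, without advancing time (a new reading comes with each control period).
- viewer.get_image(name): name is "scene" or "top"; returns (picture, depth): 400x640x3 uint8, blue, green, red; 400x640 float32, mm along the optical axis (not along the pixel's ray), 0 where there is no reading.
- viewer.get_calibration(name): a dict with "K" (3x3 intrinsics, pixels), "rvec" (rotation vector, rad) and "tvec" (3), from world to camera coordinates, as OpenCV has them. Camera axes: x right, y down, z forward; pixel columns grow to the right and rows downward; lengths in mm; the calibration is good to about 2 mm. A picture is of the moment at which its call begins. get_calibration takes no time and is no camera call.
- arm.job_done(): hands the job in; it is judged then, once.
The state is a dict: "clock": time; "joints": joint angles; "joint_vel": joint speeds; "joint_efforts": joint torques, N m; "position": TCP position; "ee_rot": TCP orientation; "contact_force": force on the tool from outside, world axes, zero at the start; "wrist_torque": the same for the moment, N m; "gripper_width": finger opening in mm; "grasp_force": force on a finger pad.
Only numpy, scipy, OpenCV 4.12 (cv2) and the standard library are available. Lean on these libraries where they do the work, as an engineer would, in place of code of your own. Each camera call takes 0.05 s, during which the arm holds its last target. There are 200 camera calls.

## Working session

There is one attempt and no reset: what is moved stays moved. The work goes in short steps, Python scripts to look and compute and a shell command to move; the robot and the scene stay as the last step left them, time stands still between calls to the robot, and variables do not carry over. Pictures are saved under pics/ and viewed, at most 10 in all, crops included, and the job is handed in when it is done.

```bash
mkdir -p pics
cat > h.py <<'E'
import numpy as np, cv2
from bench import arm, viewer
def cam(n):
    c=viewer.get_calibration(n); R=cv2.Rodrigues(np.array(c["rvec"],float))[0]
    return np.array(c["K"],float),R,np.array(c["tvec"],float).ravel()
def ray(n,u,v,z):
    K,R,t=cam(n); d=R.T@np.linalg.solve(K,[u,v,1.]); o=-R.T@t
    return o+d*(z-o[2])/d[2]
def cloud(n,D):
    K,R,t=cam(n); v,u=np.mgrid[:D.shape[0],:D.shape[1]]
    p=np.stack([(u-K[0,2])/K[0,0]*D,(v-K[1,2])/K[1,1]*D,D],-1)
    return (p-t)@R
E
python3 - <<'E'
from h import *
for n in("top","scene"):
    I,D=viewer.get_image(n); cv2.imwrite(f"pics/{n}0.png",I); np.savez(f"{n}0.npz",I=I,D=D)
    K,R,t=cam(n); print(n,-R.T@t,K[0,0])
s=arm.read_state(); print(s["clock"],s["position"],s["ee_rot"],s["gripper_width"])
E
```

```text
top [ 3.38162784e+02 -2.05196983e-03  1.58511372e+03] 459.39703366491847
scene [-260.66868365 -836.85056007  640.39711255] 479.8969997535609
0.1 [ 256.20155551 -569.48359312  230.32958272] [-2.09723420e-01  9.77760232e-01  9.70758569e-04 -2.70847292e-04] 85.45072767491762
```

View pics/top0.png

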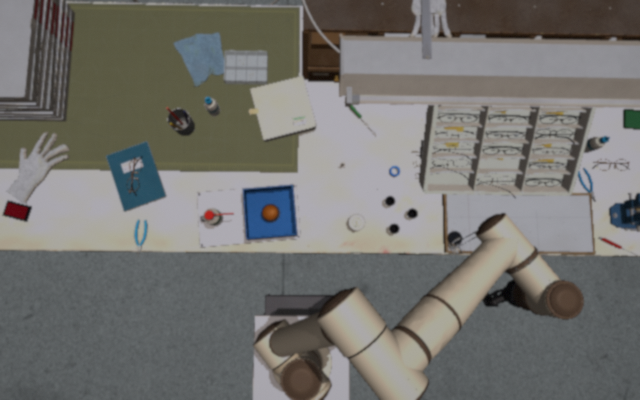

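View pics/scene0.png

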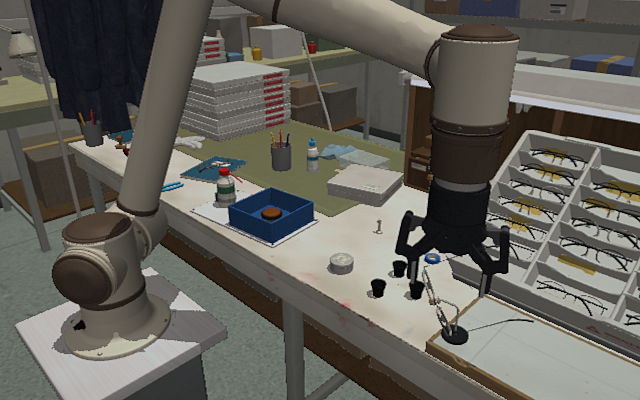

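The top view shows the station with the guard at (270,213) and the red cap at (209,216). The tin is at (356,222), the gauge at (342,165) and the tape at (394,171). There are three black cups at (390,201), (412,213) and (394,229), and in the scene view these appear at (400,269), (378,287) and (416,289). The tray item at (455,238) is a lamp or stand, not a loose cup.

```bash
cat > m.py <<'E'
from h import *
for n in("top","scene"):
    f=np.load(f"{n}0.npz"); I,D=f["I"],f["D"]; P=cloud(n,D); H=cv2.cvtColor(I,cv2.COLOR_BGR2HSV)
    h,s,v=H[...,0],H[...,1],H[...,2]; z=P[...,2]
    onb=(P[...,0]>250)&(P[...,0]<800)&(abs(P[...,1])<650)
    M={"red":((h<8)|(h>172))&(s>150)&(v>90)&(z>70)&(z<150),"blue":(h>100)&(h<125)&(s>120),"amber":(h>3)&(h<22)&(s>140)&(z<60)&(z>25),
       "black":(v<60)&(z>5)&(z<45)&(s<120)}
    for k,m in M.items():
        c,l,st,ce=cv2.connectedComponentsWithStats((m&onb).astype(np.uint8))
        for i in range(1,c):
            if st[i,4]<12: continue
            q=P[l==i]; u,w=ce[i]
            print(n,k,np.round(ce[i],1),st[i,4],"mid",np.round((np.percentile(q,3,0)+np.percentile(q,97,0))/2,1),"zmax",q[:,2].max().round(1),"ext",np.round(np.ptp(q,0)[:2],0),np.hypot(*np.median(q,0)[:2]).round())
# guard rim edges from top view
f=np.load("top0.npz");I,D=f["I"],f["D"];P=cloud("top",D);H=cv2.cvtColor(I,cv2.COLOR_BGR2HSV)
m=((H[...,0]>100)&(H[...,0]<125)&(H[...,1]>120)).astype(np.uint8); m[:,:230]=0;m[:,310:]=0;m[:175]=0
c=max(cv2.findContours(m,0,1)[0],key=cv2.contourArea); r=cv2.minAreaRect(np.array([[ray("top",*p[0],66)[:2]] for p in c],np.float32)); print("guard",r)
a=cv2.imread("pics/top0.png")[150:260,330:480]; cv2.imwrite("pics/c1.png",cv2.resize(a,None,fx=2.6,fy=2.6,interpolation=2))
b=cv2.imread("pics/scene0.png")[235:315,320:460]; b=cv2.resize(b,(390,286),interpolation=2)
cv2.imwrite("pics/c1.png",np.hstack([cv2.resize(a,(390,286),interpolation=2),b]))
E
python3 m.py
```

```text
top red [208.8 214.8] 56 mid [478.5 301.  121.8] zmax 129.5 ext [23. 26.] 564.0
top blue [269.1 212.1] 2144 mid [497.6 115.2  34.7] zmax 1585.1 ext [246. 200.] 513.0
top amber [269.8 212.4] 173 mid [495.5 113.9  42.5] zmax 53.5 ext [48. 48.] 509.0
top black [188.8 130.8] 46 mid [781.4 408.4  28.6] zmax 45.0 ext [35. 45.] 870.0
top black [390.6 199.5] 19 mid [ 544.6 -299.1   15.9] zmax 25.2 ext [23. 21.] 627.0
top black [412.4 212.8] 33 mid [ 501.7 -374.3   13.2] zmax 23.2 ext [21. 28.] 628.0
top black [394.1 228.1] 29 mid [ 447.2 -311.1   13.4] zmax 28.2 ext [24. 25.] 547.0
top black [452.7 236.5] 80 mid [ 418.6 -508.8   36. ] zmax 42.8 ext [37. 39.] 659.0
top black [457.8 241.6] 12 mid [ 405.2 -522.5   37.2] zmax 42.0 ext [14. 16.] 660.0
scene red [225.9 172. ] 71 mid [473.1 278.3 114.1] zmax 123.8 ext [25. 78.] 555.0
scene blue [270.6 214. ] 2902 mid [491.7 108.9  37.6] zmax 68.8 ext [188. 191.] 498.0
scene blue [432.  259.3] 76 mid [ 645.9 -320.1    6.2] zmax 12.4 ext [35. 35.] 714.0
scene amber [271.1 212.3] 125 mid [490.4 106.6  41.2] zmax 46.5 ext [46. 47.] 498.0
scene black [2
[... 248 characters left out ...]
270.5 217.8] 74 mid [484.6 106.1  28.3] zmax 38.8 ext [52. 58.] 489.0
scene black [399.1 266.9] 138 mid [ 539.9 -296.9   18.3] zmax 30.7 ext [34. 35.] 615.0
scene black [466.3 282. ] 95 mid [ 592.7 -439.5   21.8] zmax 31.0 ext [14. 65.] 739.0
scene black [377.6 286.4] 163 mid [ 444.8 -310.    18.8] zmax 31.8 ext [35. 34.] 541.0
scene black [416.3 288.5] 157 mid [ 497.4 -373.8   18.8] zmax 31.9 ext [38. 33.] 620.0
scene black [527.3 309.3] 296 mid [ 593.  -573.2   21.5] zmax 31.4 ext [ 15. 157.] 828.0
scene black [455.7 335.7] 317 mid [ 410.2 -518.8   34. ] zmax 42.2 ext [45. 46.] 662.0
guard ((494.34161376953125, 113.2620849609375), (163.72164916992188, 162.7077178955078), 5.653670787811279)
```

View pics/c1.png

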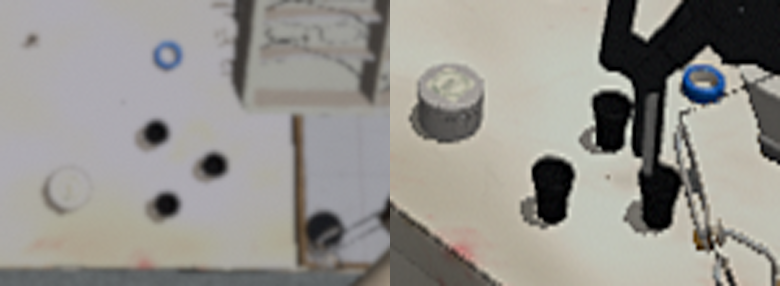

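Two crops of the same area show three black cups. In the top view they are at px (394,229), (390,200) and (412,213), which puts them 547, 627 and 628 mm from the base. The loupe is the nearest one: (394,229) in the top view, (378,287) in the scene view, at world (447,-310), 30 mm tall and 35 mm wide. The lens is at about (495,113.5) with yaw about 0.095. The cap is at about (477.5,302), and its 121.8 mm height agrees with the given 121.5 mm.

Next I move towards the cap with the gripper closed, turning the tool so the fingers later close along a free line at the loupe.

```bash
cat > go.py <<'E'
import sys
from h import *
from scipy.spatial.transform import Rotation as Ro
s=arm.read_state(); R=Ro.from_quat(s["ee_rot"]).as_matrix(); p=np.array(s["position"])
print("t",round(s["clock"],2),"p",p.round(1),"F",np.round(s["contact_force"],1),"w",round(s["gripper_width"],1),"g",s["grasp_force"],"yaw_y",np.degrees(np.arctan2(R[1,1],R[0,1])).round(1),"tilt",np.round(R[:,2],3),"j",np.round(s["joints"],2))
for i in range(1,len(sys.argv),3): print(np.round(R.T@(np.array(sys.argv[i:i+3],float)-p),1))
E
python3 -m jog '[[[-280,352,0,0,0,0.62],[-280,352,0,0,0,0.62],[-280,352,0,0,0,0.62],[-280,352,0,0,0,0.62],[-280,352,0,0,0,0.62],[-280,352,0,0,0,0.62],[-280,352,0,0,0,0.62],[-280,352,0,0,0,0.62],[-280,352,0,0,0,0.62],[-280,352,0,0,0,0.62]]]' 0
python3 go.py 477.5 302 170
```

```text
clock: 1.1
position: [367.9, -130.6, 231.4]
ee_rot: [0.095, 0.995, 0.0, 0.0]
contact_force: [0.3, -0.5, 0.4]
gripper_width: 0.0
grasp_force: 0.0
t 1.1 p [ 367.9 -130.6  231.4] F [ 0.3 -0.5  0.4] w 0.0 g 0.0 yaw_y 79.1 tilt [ 0.001  0.001 -1.   ] j [ 0.08 -0.03 -0.51 -0.   -1.09 -1.84]
[-25.4 445.5  61.8]
```

```bash
python3 -m jog '[[[-25,445,60,0,0,0],[-25,445,60,0,0,0],[-25,445,60,0,0,0],[-25,445,60,0,0,0],[-25,445,60,0,0,0],[-25,445,60,0,0,0],[-25,445,60,0,0,0],[-25,445,60,0,0,0],[-25,445,60,0,0,0],[-25,445,60,0,0,0]]]'
python3 -m jog '[[[0,0,0,0,0,0],[0,0,0,0,0,0],[0,0,0,0,0,0]]]'
python3 - <<'E'
from h import *
I,D=viewer.get_image("scene"); cv2.imwrite("pics/s1.png",cv2.resize(I[80:260,130:350],None,fx=3,fy=3,interpolation=2))
E
python3 go.py 477.5 302 126
```

```text
clock: 2.1
position: [480.3, 301.6, 168.9]
ee_rot: [0.097, 0.995, -0.001, -0.0]
contact_force: [-0.4, -1.3, -0.9]
gripper_width: -0.2
grasp_force: 0.0
clock: 2.4
position: [479.0, 296.1, 171.7]
ee_rot: [0.099, 0.995, 0.0, 0.0]
contact_force: [0.2, -1.0, 0.0]
gripper_width: 0.1
grasp_force: 0.0
t 2.45 p [479.1 296.2 171.9] F [ 0.3 -0.3 -0.3] w 0.1 g 0.0 yaw_y 78.6 tilt [ 0.  0. -1.] j [ 0.84  0.33 -0.23  0.   -1.01 -2.61]
[ 2.7  5.3 45.9]
```

View pics/s1.png

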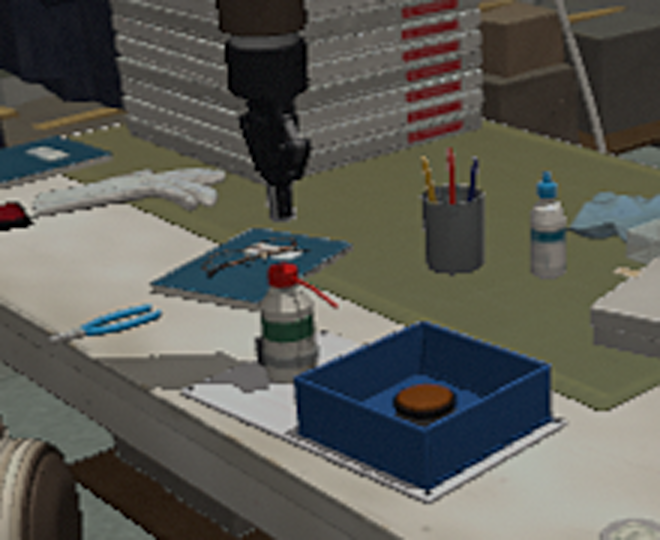

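The crop shows the closed gripper above and slightly beyond the red cap at crop (283,272), with nothing touched yet. I'll correct sideways and descend to just above the cap.

```bash
python3 -m jog '[[[3,5,20,0,0,0],[3,5,46,0,0,0],[3,5,46,0,0,0],[3,5,46,0,0,0],[3,5,46,0,0,0],[3,5,46,0,0,0]]]'; python3 go.py 477.5 302 115.5
```

```text
clock: 3.05
position: [477.7, 303.3, 126.8]
ee_rot: [0.098, 0.995, 0.001, 0.001]
contact_force: [-0.2, 0.6, -0.5]
gripper_width: -0.0
grasp_force: 0.0
t 3.05 p [477.7 303.3 126.8] F [-0.2  0.6 -0.5] w -0.0 g 0.0 yaw_y 78.7 tilt [ 0.002  0.002 -1.   ] j [ 0.85  0.38 -0.28  0.   -0.9  -2.62]
[-0.  -1.3 11.3]
```

```bash
python3 -m jog '[[[0,-1,4,0,0,0],[0,-1,6,0,0,0],[0,-1,8,0,0,0],[0,-1,8,0,0,0]]]'; python3 go.py
python3 -m jog '[[[0,0,1,0,0,0],[0,0,2,0,0,0],[0,0,2.5,0,0,0],[0,0,2.5,0,0,0],[0,0,2.5,0,0,0]]]'; python3 go.py
```

```text
clock: 3.45
position: [477.2, 302.2, 117.7]
ee_rot: [0.098, 0.995, 0.0, 0.0]
contact_force: [-0.7, 0.0, 4.2]
gripper_width: 0.2
grasp_force: 1.8
t 3.45 p [477.2 302.2 117.7] F [-0.7  0.   4.2] w 0.2 g 1.8080179207026958 yaw_y 78.7 tilt [ 0.001  0.    -1.   ] j [ 0.85  0.39 -0.3   0.   -0.88 -2.62]
clock: 3.95
position: [477.2, 302.1, 115.6]
ee_rot: [0.098, 0.995, 0.0, 0.0]
contact_force: [-1.1, -0.6, 6.9]
gripper_width: 0.3
grasp_force: 3.3
t 3.95 p [477.2 302.1 115.6] F [-1.1 -0.6  6.9] w 0.3 g 3.3119997382164 yaw_y 78.7 tilt [ 0.001  0.    -1.   ] j [ 0.85  0.39 -0.3   0.   -0.88 -2.62]
```

```bash
python3 -m jog '[[[0,0,1.5,0,0,0],[0,0,1.5,0,0,0],[0,0,1.5,0,0,0]]]'; python3 go.py
```

```text
clock: 4.25
position: [477.3, 302.2, 115.5]
ee_rot: [0.098, 0.995, 0.0, 0.001]
contact_force: [-3.9, -2.6, 13.3]
gripper_width: -0.1
grasp_force: 6.6
t 4.25 p [477.3 302.2 115.5] F [-3.9 -2.6 13.3] w -0.1 g 6.613454233738594 yaw_y 78.8 tilt [ 0.002  0.001 -1.   ] j [ 0.85  0.39 -0.3   0.   -0.88 -2.62]
```

The cap is on its stop: the force rose to 13 N with no further travel. I'll lift slowly and give it time to spring back.

```bash
python3 -m jog '[[[0,0,-5,0,0,0],[0,0,-20,0,0,0],[0,0,-60,0,0,0],[0,0,-110,0,0,0],[0,0,-110,0,0,0],[0,0,-110,0,0,0]]]' 0
python3 - <<'E'
from h import *
I,D=viewer.get_image("top");P=cloud("top",D);z=P[...,2]
H=cv2.cvtColor(I,cv2.COLOR_BGR2HSV);I2,D2=viewer.get_image("scene");Q=cloud("scene",D2);H2=cv2.cvtColor(I2,cv2.COLOR_BGR2HSV)
m=((H2[...,0]<8)|(H2[...,0]>172))&(H2[...,1]>150)&(H2[...,2]>90)&(Q[...,2]>70)&(Q[...,2]<150)&(Q[...,1]>285)&(Q[...,1]<320)
print("cap z",np.percentile(Q[m][:,2],[90,97,100]))
f=np.load("scene0.npz");Q0=cloud("scene",f["D"]);print("before",np.percentile(Q0[m][:,2],[90,97,100]))
E
python3 go.py 447 -310 220
```

```text
clock: 4.85
position: [476.7, 302.2, 223.8]
ee_rot: [0.099, 0.995, 0.001, 0.0]
contact_force: [-0.8, -0.6, -0.7]
gripper_width: 0.2
grasp_force: 0.0
cap z [122.70407084 123.58978752 123.61675134]
before [122.91822889 123.54057535 123.77428207]
t 4.95 p [476.  301.3 221.6] F [ 0.4  0.4 -0.6] w -0.4 g 0.0 yaw_y 78.7 tilt [-0.003 -0.002 -1.   ] j [ 0.85  0.29 -0.16 -0.   -1.13 -2.62]
[ -91.6 -605.1    2.8]
```

The cap is back up: 123.6 mm measured, the same as before the press. Now I move over the loupe with the gripper opened to 60 mm.

```bash
python3 -m jog '[[[-92,-605,0,0,0,0.6],[-92,-605,0,0,0,0.6],[-92,-605,0,0,0,0.6],[-92,-605,0,0,0,0.6],[-92,-605,0,0,0,0.6],[-92,-605,0,0,0,0.6],[-92,-605,0,0,0,0.6],[-92,-605,0,0,0,0.6],[-92,-605,0,0,0,0.6],[-92,-605,0,0,0,0.6]]]' 60 | head -2
python3 go.py 447 -310 100
```

```text
clock: 5.95
position: [452.3, -199.3, 221.6]
t 5.95 p [ 452.3 -199.3  221.6] F [ 1.2  0.6 -0.6] w 60.2 g 0.0 yaw_y 44.3 tilt [-0.003  0.001 -1.   ] j [-0.09  0.17 -0.32 -0.   -1.09 -2.28]
[-75.8 -80.9 121.5]
```

```bash
python3 -m jog '[[[-76,-81,0,0,0,0],[-76,-81,40,0,0,0],[-76,-81,80,0,0,0],[-76,-81,120,0,0,0],[-76,-81,120,0,0,0],[-76,-81,120,0,0,0],[-76,-81,120,0,0,0],[-76,-81,120,0,0,0]]]'  | head -2
python3 - <<'E'
from h import *
I,D=viewer.get_image("scene"); cv2.imwrite("pics/s2.png",cv2.resize(I[150:330,290:490],None,fx=3,fy=3,interpolation=2))
E
python3 go.py 447 -310 60
```

```text
clock: 6.75
position: [450.6, -308.5, 105.8]
t 6.8 p [ 450.4 -308.4  105.7] F [ 0.7  0.3 -0.3] w 59.9 g 0.0 yaw_y 44.4 tilt [ 0.004 -0.002 -1.   ] j [-0.3   0.38 -0.36  0.   -0.83 -2.06]
[ 1.5 -3.6 45.7]
```

View pics/s2.png

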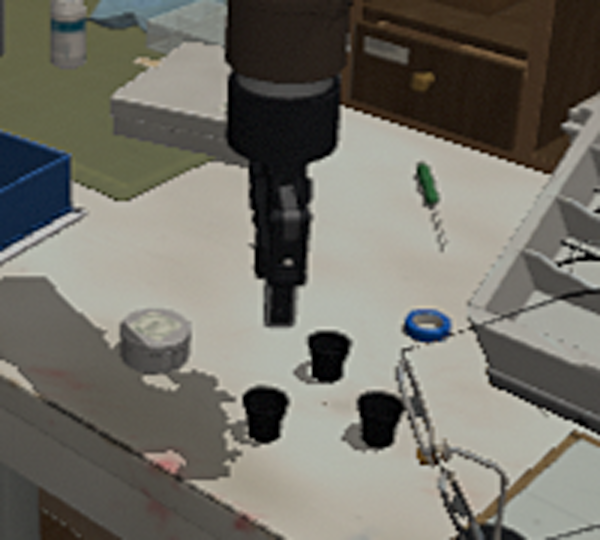

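The crop shows the gripper above the nearest cup at crop (265,413), with clear space along its closing line. I'll descend to 40 mm and let it settle.

```bash
python3 -m jog '[[[0,0,0,0,0,0],[0,0,20,0,0,0],[0,0,40,0,0,0],[0,0,58,0,0,0],[0,0,58,0,0,0],[0,0,58,0,0,0],[0,0,58,0,0,0]]]'  | head -2
python3 go.py 447 -310 3.5
```

```text
clock: 7.5
position: [449.9, -308.8, 46.7]
t 7.5 p [ 449.9 -308.8   46.7] F [ 0.1 -0.4  0.5] w 59.8 g 0.0 yaw_y 44.4 tilt [ 0.002 -0.001 -1.   ] j [-0.3   0.46 -0.41  0.   -0.7  -2.06]
[ 1.3 -3.  43.2]
```

```bash
python3 -m jog '[[[1,-3,0,0,0,0],[1,-3,10,0,0,0],[1,-3,20,0,0,0],[1,-3,30,0,0,0],[1,-3,38,0,0,0],[1,-3,42,0,0,0],[1,-3,42,0,0,0],[1,-3,42,0,0,0]]]'  | head -2
python3 go.py 447 -310 3.5
```

```text
clock: 8.3
position: [446.2, -310.0, 3.3]
t 8.3 p [ 446.2 -310.     3.3] F [ 0.6  0.2 -0.6] w 59.9 g 0.0 yaw_y 44.3 tilt [-0. -0. -1.] j [-0.31  0.52 -0.45  0.   -0.6  -2.06]
[-0.6  0.5 -0.2]
```

```bash
python3 -m jog '[[[0,0,0,0,0,0],[0,0,0,0,0,0],[0,0,0,0,0,0],[0,0,0,0,0,0],[0,0,0,0,0,0],[0,0,0,0,0,0],[0,0,0,0,0,0],[0,0,0,0,0,0]]]' 0 | tail -3
python3 -m jog '[[[0,0,-5,0,0,0],[0,0,-20,0,0,0],[0,0,-40,0,0,0],[0,0,-60,0,0,0],[0,0,-80,0,0,0],[0,0,-110,0,0,0],[0,0,-140,0,0,0],[0,0,-140,0,0,0],[0,0,-140,0,0,0],[0,0,-140,0,0,0]]]' | tail -3
python3 - <<'E'
from h import *
I,D=viewer.get_image("scene"); np.savez("s3.npz",I=I,D=D);cv2.imwrite("pics/s3.png",cv2.resize(I[130:310,320:460],None,fx=3.3,fy=3.3,interpolation=2))
E
python3 go.py 495 113.5 145
```

```text
contact_force: [-0.8, 0.5, 6.6]
gripper_width: 30.7
grasp_force: 59.1
contact_force: [-0.2, -0.2, -1.8]
gripper_width: 30.7
grasp_force: 59.3
t 10.15 p [ 445.2 -309.4  141.9] F [ 0.2 -0.3  0.3] w 30.9 g 59.29239075165242 yaw_y 44.3 tilt [-0.003  0.001 -1.   ] j [-0.31  0.33 -0.32 -0.   -0.92 -2.06]
[267.9 331.1  -2.7]
```

View pics/s3.png

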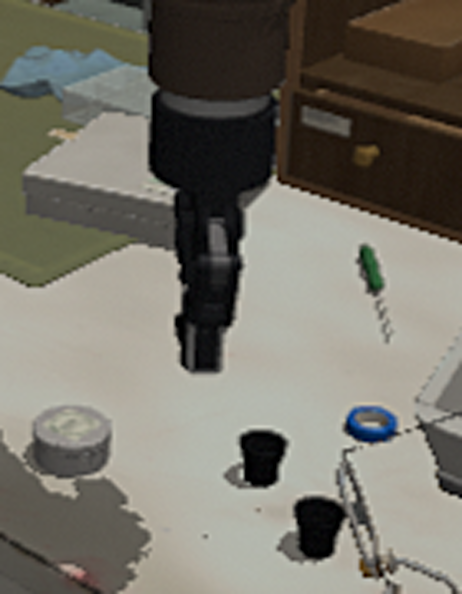

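The loupe left the bench and is held at an opening of 30.8 mm with 59 N. The finger at crop (202,345) hides it, and the other two cups are undisturbed. I'll carry it over the guard, still high.

```bash
python3 -m jog '[[[20,25,0,0,0,0],[50,62,0,0,0,0],[80,100,0,0,0,0],[110,136,0,0,0,0],[140,173,0,0,0,0],[170,210,0,0,0,0],[200,247,0,0,0,0],[230,284,0,0,0,0],[255,315,0,0,0,0],[268,331,0,0,0,0]]]' | tail -2
python3 -m jog '[[[0,0,0,0,0,0],[0,0,0,0,0,0],[0,0,0,0,0,0]]]' | tail -2
cat > look.py <<'E'
from h import *
import sys
k=sys.argv[1]
I,D=viewer.get_image("scene"); J,E=viewer.get_image("top"); np.savez(f"l{k}.npz",I=I,D=D,J=J,E=E)
a=cv2.resize(I[90:260,200:340],None,fx=2.8,fy=2.8,interpolation=2); cv2.imwrite(f"pics/l{k}.png",a)
E
python3 look.py 1; python3 go.py 495 113.5 145
```

```text
gripper_width: 30.9
grasp_force: 59.4
gripper_width: 31.0
grasp_force: 59.4
t 11.55 p [495.3 111.9 143.1] F [ 0.1 -0.   0.1] w 31.3 g 59.35757287661545 yaw_y 44.2 tilt [-0.001 -0.    -1.   ] j [ 0.54  0.27 -0.4  -0.   -0.9  -2.91]
[ 1.3  0.9 -1.9]
```

View pics/l1.png

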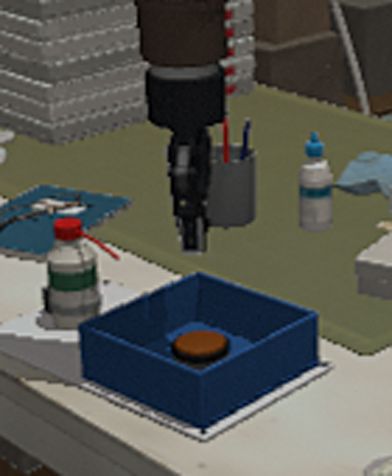

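```bash
python3 -m jog '[[[1,1,0,0,0,-0.15],[1,1,0,0,0,-0.3],[1,1,0,0,0,-0.45],[1,1,0,0,0,-0.6],[1,1,0,0,0,-0.75],[1,1,0,0,0,-0.9],[1,1,0,0,0,-1.05],[1,1,0,0,0,-1.2],[1,1,0,0,0,-1.2],[1,1,0,0,0,-1.2]]]' | tail -2
sed -i 's/fx=2.8,fy=2.8/fx=3.5,fy=3.5/' look.py
python3 look.py 2; python3 go.py 495 113.5 145
python3 - <<'E'
from h import *
for n,k in(("scene","I"),("top","I")):
    I=np.load(f"{n}0.npz")["I"];H=cv2.cvtColor(I,cv2.COLOR_BGR2HSV)
    m=((H[...,0]>3)&(H[...,0]<20)&(H[...,1]>140)&(H[...,2]>40)).astype(np.uint8)
    w=np.zeros_like(m); w[190:235,245:295]=1; m*=w
    c=max(cv2.findContours(m,0,1)[0],key=cv2.contourArea); e=cv2.fitEllipse(c); print(n,e,[ray(n,*e[0],z)[:2].round(1) for z in(36,38,42)])
    b=((H[...,0]>100)&(H[...,0]<125)&(H[...,1]>120)).astype(np.uint8); b[:,:215]=0;b[:,325:]=0;b[:170]=0
    c=max(cv2.findContours(b,0,1)[0],key=cv2.contourArea)
    h=cv2.convexHull(c); print(cv2.approxPolyDP(h,4,True)[:,0].tolist())
E
```

```text
gripper_width: 31.1
grasp_force: 59.4
t 12.65 p [495.6 114.2 143.4] F [-0.1  0.3  0.3] w 30.8 g 59.35039869742468 yaw_y 112.9 tilt [ 0.  0. -1.] j [ 0.55  0.27 -0.4  -0.   -0.9  -1.72]
[ 0.9 -0.4 -1.6]
scene ((270.99945068359375, 212.31507873535156), (7.57108211517334, 17.794618606567383), 86.48027801513672) [array([495.6, 113.7]), array([493.1, 110.6]), array([488.1, 104.3])]
[[312, 202], [313, 219], [272, 243], [230, 224], [229, 205], [267, 188]]
top ((269.8103332519531, 212.3382568359375), (13.796208381652832, 14.246687889099121), 73.68516540527344) [array([496.2, 113.6]), array([496. , 113.4]), array([495.6, 113.1])]
[[291, 186], [295, 234], [248, 238], [244, 190]]
```

View pics/l2.png

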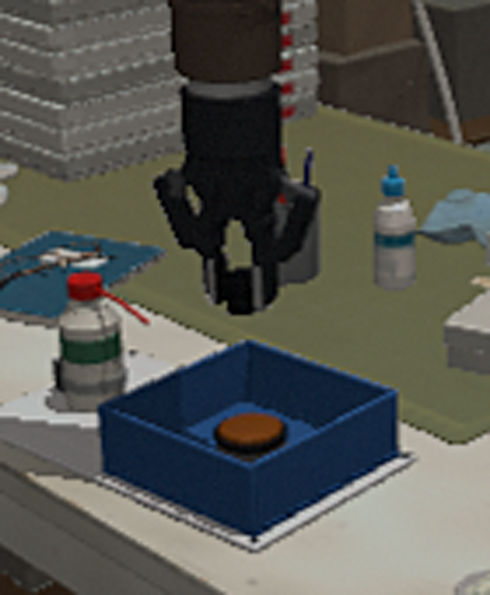

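The crop shows the loupe upright between the fingers, at crop (240,285) with its underside near (240,310), and the lens at crop (251,432). I'll check the loupe's position in the hand using the depth images.

Run:
```python
from h import *
f=np.load("l2.npz"); P=cloud("scene",f["D"]); I=f["I"].max(2)
for r in range(160,181):
    s=slice(262,276); q=P[r,s]; d=(I[r,s]<60)&(np.hypot(q[:,0]-495,q[:,1]-113)<45)
    if d.sum(): print(r,262+np.where(d)[0].min(),262+np.where(d)[0].max(),q[d].mean(0).round(1), end=" | ")
K,R,t=cam("scene")
for z in(140,165): p=R@[495.6,114.2,z]+t; print("proj",z,(K@p/p[2])[:2].round(1))
```

```text
160 262 275 [492.1 102.1 196.3] | 161 262 275 [491.7  96.1 195.2] | 162 262 275 [492.7 103.3 190.2] | 163 262 275 [491.5 105.7 187.1] | 164 262 275 [491.6 106.  184.1] | 165 262 275 [491.4 108.  180.8] | 166 262 275 [498.  115.1 174.2] | 167 262 275 [497.9 119.5 170.2] | 168 262 275 [497.8 118.2 167.7] | 169 262 275 [496.6 116.9 165.4] | 170 262 275 [492.5 112.  165.1] | 171 262 275 [485.6 103.6 166.5] | 172 262 275 [486.  104.3 163.3] | 173 262 275 [487.1 105.8 159.7] | 174 262 275 [487.1 108.2 156.1] | 175 262 275 [487.8 109.3 152.7] | 176 262 275 [488.6 109.2 149.6] | 177 265 275 [488.7 104.2 148.1] | 178 265 273 [488.8 105.5 144.8] | 179 266 271 [487.5 106.3 142. ] | proj 140 [269.  178.1]
proj 165 [268.5 169.5]
```

The loupe's underside is centred at column 269, the same as the TCP projection. Its base is about 140 mm high, roughly 3 mm below the TCP, as expected. The lens at (495.5,113.5) agrees in both views. I'll lower the TCP to 57.5 mm, which puts the base about 10 mm above the lens.

```bash
python3 -m jog '[[[0,0,10,0,0,0],[0,0,22,0,0,0],[0,0,34,0,0,0],[0,0,46,0,0,0],[0,0,58,0,0,0],[0,0,68,0,0,0],[0,0,76,0,0,0],[0,0,80,0,0,0],[0,0,80,0,0,0],[0,0,80,0,0,0]]]' | tail -3
python3 -m jog '[[[0,0,0,0,0,0],[0,0,0,0,0,0],[0,0,0,0,0,0]]]'|tail -1; python3 go.py 495.5 113.5 57.5
```

```text
contact_force: [-0.3, -0.7, 0.1]
gripper_width: 30.9
grasp_force: 59.4
grasp_force: 59.4
t 13.95 p [495.8 114.7  63.7] F [-0.5 -0.7 -0.1] w 31.1 g 59.353075304534286 yaw_y 113.1 tilt [ 0.001  0.    -1.   ] j [ 0.55  0.38 -0.49 -0.   -0.7  -1.71]
[ 0.8 -0.9  6.2]
```

```bash
python3 -m jog '[[[0,0,2,0,0,0],[0.5,-1,5,0,0,0],[0.5,-1,6,0,0,0],[0.5,-1,6,0,0,0],[0.5,-1,6,0,0,0],[0.5,-1,6,0,0,0],[0.5,-1,6,0,0,0],[0.5,-1,6,0,0,0]]]' | tail -1
python3 look.py 3; python3 go.py 495.5 113.5 57.5
```

```text
grasp_force: 59.4
t 14.85 p [495.6 113.5  57.3] F [-0.1  0.2 -0.6] w 30.9 g 59.353314985055476 yaw_y 113.1 tilt [ 0.  0. -1.] j [ 0.54  0.39 -0.49 -0.   -0.68 -1.71]
[ 0.1  0.1 -0.2]
```

View pics/l3.png

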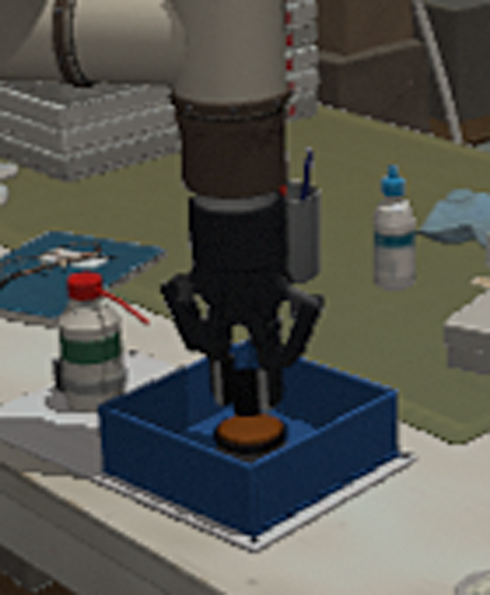

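The crop shows the loupe upright at crop (248,395), centred within about 2 mm over the lens at (251,432), with a gap below it and the walls clear. I'm handing it in.

```bash
python3 -c "
from bench import arm
print(arm.job_done())"
```

```text
the job is handed in; nothing more can be done
None
```

I pressed the red cap to its stop and it sprang back up. The loupe is held upright over the lens, about 10 mm above it and centred to about 2 mm. I handed the job in at about 15 s of the 56 s; the hand-in call returned no verdict.

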